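# Shut the larvae cabinet and uncap the preservative bottle

### The job

Fumes must not reach the larvae: push the white cabinet's door fully shut until its catch holds it, before you open the preservative bottle, the square one with the wide flanged safety cap. Then press that cap down, turn it anticlockwise to free it and lift it off, finishing while you still hold it level in the gripper, about 5 cm straight above the bottle's mouth. Do not shift the dishes and the other things on the bench.

Things in the scene. Friction and masses are not known exactly. Their poses are not given: they have to be found in the camera images.
- door (a joint): angle of the cabinet's door in rad: 0 shut, growing as it opens (starts 0.5 to 1.0, stays where it is left). Seen from above, closing turns it anticlockwise about the hinge line. A spring roller catch resists over the last 0.07 rad (about 3 N at the point door_push), then snaps over and holds the door at 0; pressed short of that it springs back out.
- door_hinge (a point): on the vertical hinge line of the door, 110 mm above the bench, at the outer face's left edge as seen from the robot. The cabinet is white, 220 mm deep, 260 mm wide, 200 mm high, fixed to the bench and faces the robot, turned by up to 0.15 rad
- door_push (a point): point on the door's outer face to push on, 211 mm from the hinge line and 45 mm from the free edge, 181 mm above the bench (the door's top edge is at 196 mm, the cabinet's roof at 200 mm). Its -x axis points out of the outer face, its -y axis from the hinge to the free edge. The door is 256 mm wide, 172 mm high, 16 mm thick
- door_handle (a point): middle of the door's upright steel bar handle, 70 mm long, 11 mm thick, standing 41 mm out of the outer face at 18 mm from the free edge; 86 mm above the bench, so its top is at 127 mm: keep above it when pushing at door_push
- bottle: square white bottle, 72 mm, held fast in a square steel holder (84 mm) that is fixed to the bench; origin at the bench under its middle, z up. The only one of the two bottles with a wide flanged cap
- bottle_mouth (a point): centre of the bottle's mouth (top of the neck), 132 mm above the bench
- cap_center (a point): centre, half-way up, of the round white push-and-turn cap, 34 mm high, 134 mm above the bench while locked on. Its ribbed crown is 52 mm across and is gripped from above; round its foot runs a flange 70 mm across and 5 mm high, whose top lies 12 mm below this point (fingertips may bear on it) and the crown's top 17 mm above.
- cap: the same cap, 40 g; origin at the centre of its underside. Sprung: 6 N starts it down, 11 N bottoms it at 6.5 mm. Pressed 3 mm or more and, so held, turned anticlockwise seen from above, it is free from 0.85 rad on and stops at about 2.3 rad; clockwise is blocked. Once free the spring raises it 6 mm and it lifts straight off; locked, its underside is 15 mm below the mouth
- dropper_bottle: the other bottle, same body and holder, with a narrow pointed nozzle 145 mm high and no flanged cap; fixed, leave alone
- dish_a: white square weighing dish, 80 mm, 24 mm high; bystander
- dish_b: another such dish; bystander
- dish_c: another such dish; bystander
- tub: clear open plastic tub, 110 mm across, 85 mm high; bystander
- timer: white bench timer on a foot, 75 mm wide, 90 mm high; bystander
- pipette: clear transfer pipette lying down, 150 mm long; bystander
- sample_pot: small white lidded pot, 42 mm across, 45 mm high; bystander
Not all that is in view belongs to the job. What is shaped like the cap but black or green is not meant.

How it is judged:
On the way, in this order (a step that is already met when the one before it is completed fails the run):
1. the cabinet door is shut on its catch while the cap is still locked on the bottle (value of joint door below 0.015 rad and distance between cap_center and bottle_mouth below 0.008 m), for 0.2 s.
2. the cap is pressed down against its spring, still unturned (z of cap_center in the frame of bottle below 0.1315 m and angle between the x axis of cap_center and the x axis of bottle, either way round below 0.5 rad), for 0.05 s.
3. the cap is turned free (angle between the x axis of cap_center and the x axis of bottle, either way round above 0.7 rad and horizontal distance between cap_center and bottle_mouth below 0.01 m and z of cap_center in the frame of bottle below 0.15 m), for 0.05 s.
At the end, for the whole second after the job is handed in: the door is within 0.015 rad of shut, on its catch; the cap is gripped by the fingers and at rest, its underside 20 to 120 mm above the bottle's mouth, within 30 mm of the bottle's axis, tilted less than 0.3 rad, and touching the bottle no more (value of joint door below 0.015 rad and z of cap in the frame of bottle_mouth between 0.02 and 0.12 m and horizontal distance between cap_center and bottle_mouth below 0.03 m and angle between cap_center's own z axis and vertical below 0.3 rad and height (world z) of cap above 0.14 m and contact force between cap and the fingers above 1 N and contact force between cap and bottle below 0.05 N and linear speed of cap below 0.03 m/s); the arm keeps its last pose, push and grip.
It fails at once if a bystander was shifted by more than 30 mm (distance of any of dish_a, dish_b, dish_c, tub, timer, pipette, sample_pot from where it was at the start of the episode above 0.03 m).
It also fails if it takes over 58 s, if anything falls off the work surface, if the arm or the gripper's body presses on something with over 40 N, if the wrist force passes 120 N, or if a joint passes its speed limit or range.

### The arm

A 6-joint arm with a two-finger parallel gripper is mounted at the origin on the work surface. World frame = base frame: x ahead of the robot, y to its left, z up, the work surface at z = 0. Lengths are in m, angles in rad, forces in N, time in s.
With the tool pointing down it reaches from about 0.35 to 0.975 m from the base axis. Payload 4.9 kg.
Tool frame: the origin (TCP) lies between the finger pads; the fingertips stand 11 mm ahead of it and the grasp point (between the pads) lies 8 mm behind it (bot.tip_reach is the z of the fingertips in the tool frame, in m); z points along the fingers, x is the direction in which the jaws open and shut, and the axes are right-handed (so a half turn about z gives the same grasp; the last joint's range is limited). The gripper opens to 85 mm and grips with 20 to 120 N. Pads are 22 mm wide; open, the fingers measure 114 mm over their backs; the gripper's body (76 mm by 85 mm) begins 54 mm behind the grasp point. The pads swing forward as they close: fully open they stand 13 mm farther back than shut.
Start: joints at [-1.334, 0.053, 1.613, -0, 1.476, -0.119], TCP at [0.218, -0.586, 0.242] pointing down, gripper open.
Joint ranges: [-3.01, 3.01], [-1.01, 2.22], [0.06, 2.58], [-1.02, 4.17], [0.09, 2.62], [-3.14, 3.14]. Speed limits (rad/s): [2.57, 2.57, 3.14, 3.14, 3.14, 3.14].

### API

Orientations are given as a unit quaternion [w, x, y, z].
In Python, from station import bot gives the robot as it stands.
- The arm moves only by the tool drive_tool, never from a script. Its argument "increments" is a list that holds one entry, the list of rows, each a list of 5 numbers: the shift along the tool's x, y, z in cm, then the turn about the tool's z in degrees, then the opening, from 0 (shut) to 1 (fully open). In form: [[[dx, dy, dz, yaw, fingers], ...]]. A call has 1 to 5 rows; each row shifts and turns the commanded pose from where the row before left it, along the tool's axes as they then stand; what a row does not reach is not made up. A row lasts 1/10 s, in which the tool goes at most 50 mm and 8.59 degrees, less where a joint would pass 70% of its speed; a pose out of reach is approached as far as the arm can. A call with a gripper value outside its range is refused whole. The fingers move at their own pace and stop on an object; "squeeze" is the grip in N (left out, the last holds). Time passes only in rows, so rows that do not move let the fingers close. It gives the time, the measured TCP pose, the force and the opening at its end, in the units of the state.
- bot.state(): the state, without advancing time (a new reading comes with each control period).
- bot.grab_frame(name): name is "side" or "top"; returns a dict with "pixels" (384x512x3 uint8, red, green, blue), "K" (3x3 intrinsics, pixels), "cam_to_world" (4x4, takes a point from camera to world coordinates). Camera axes: x right, y down, z forward; pixel columns grow to the right and rows downward; lengths in m; the calibration is good to about 2 mm. A picture is of the moment at which its call begins. There is no depth.
- bot.hand_in(): hands the job in, once; it reports no verdict.
Trained networks look in a picture, given as the dict that the camera call returned (one of the last four; its "shot" number tells which), for a name from the list of things; names that differ only in an ending like _2 or _b are one class to them, and where a whole thing is asked for, a point or a joint stands for the part that bears it (a point fixed in the world has none). Each returns a list of dicts, best first, with "conf" (0 to 1); they miss things now and then, are a little off and sometimes report something else, mostly with a low value. They report only what shows in the picture. A call takes as long as a camera call. They do not tell look-alikes from the thing itself.
- bot.recognise(target, picture): "box" ([left, top, width, height] in pixels, round what is visible of it).
- bot.place_of(target, picture): "centre" ([column, row] in pixels: a listed point, or the origin of a listed thing).
The state is a dict: "t": time; "joints": joint angles; "joint_velocities": joint speeds; "joint_torque": joint torques, N m; "ee_pos": TCP position; "eef_rot": TCP orientation; "contact_force": force on the tool from outside, world axes, zero at the start; "torque": the same for the moment, N m; "grip_width": finger opening in m.
Only numpy, scipy, OpenCV 4.12 (cv2) and the standard library are available. Lean on these libraries where they do the work, as an engineer would, in place of code of your own. Each camera call takes 0.05 s, during which the arm holds its last target.

## Working session

There is one attempt and no reset: what is moved stays moved. The work goes in short steps, Python scripts to look and compute and a tool call to move; the robot and the scene stay as the last step left them, time stands still between calls to the robot, and variables do not carry over. Pictures are saved under pics/ and viewed, and the job is handed in when it is done.

Besides the shell and the picture viewer there is one more tool, called after ">>>" by a JSON object that holds its "name" and its "arguments". drive_tool: Moves the arm, as the interface text tells. Its arguments: {"type":"object","properties":{"increments":{"type":"array"},"squeeze":{"type":"number"}},"required":["increments"]}

```bash
ls; mkdir -p pics; cat > h.py <<'E'
import numpy as np,cv2
from station import bot
def shot(n,tag):
    f=bot.grab_frame(n); cv2.imwrite(f'pics/{tag}.png',f['pixels'][:,:,::-1]); return f
def ray(f,px):
    K=np.array(f['K']);T=np.array(f['cam_to_world'])
    d=T[:3,:3]@np.linalg.solve(K,[px[0],px[1],1.]);return T[:3,3],d/np.linalg.norm(d)
def atz(f,px,z):
    o,d=ray(f,px);return o+d*(z-o[2])/d[2]
def proj(f,p):
    T=np.linalg.inv(np.array(f['cam_to_world']));c=T[:3,:3]@np.array(p)+T[:3,3];u=np.array(f['K'])@c;return u[:2]/u[2]
def tri(f,a,g,b):
    o1,d1=ray(f,a);o2,d2=ray(g,b)
    A=np.stack([d1,-d2],1);s=np.linalg.lstsq(A,o2-o1,rcond=None)[0]
    p=o1+d1*s[0];q=o2+d2*s[1];return (p+q)/2,np.linalg.norm(p-q)
E
python3 - <<'E'
from h import *
np.set_printoptions(precision=3,suppress=True)
t=shot('top','t0');s=shot('side','s0')
for f in(t,s):print(f['K'],f['cam_to_world'])
for n in['door_hinge','door_push','door_handle','bottle','bottle_mouth','cap_center','cap','dropper_bottle','timer','tub','sample_pot']:
    for f,l in((t,'t'),(s,'s')):
        print(n,l,[(np.round(r['centre'],1).tolist(),round(r['conf'],2)) for r in bot.place_of(n,f)[:4]])
print(bot.state(),bot.tip_reach)
E
```

```text
pics
[[425.846   0.    258.676]
 [  0.    425.846 191.744]
 [  0.      0.      1.   ]] [[ 0.003 -0.982  0.19   0.307]
 [-1.    -0.004 -0.003 -0.039]
 [ 0.004 -0.19  -0.982  1.303]
 [ 0.     0.     0.     1.   ]]
[[347.607   0.    259.012]
 [  0.    347.607 195.362]
 [  0.      0.      1.   ]] [[ 0.977 -0.16   0.141  0.403]
 [-0.213 -0.774  0.596 -0.577]
 [ 0.013 -0.612 -0.79   0.851]
 [ 0.     0.     0.     1.   ]]
door_hinge t [([124.6, 148.5], 0.89), ([241.6, 226.2], 0.75), ([322.0, 138.0], 0.45)]
door_hinge s [([233.1, 156.3], 0.66), ([278.6, 105.3], 0.62), ([321.0, 258.0], 0.61)]
door_push t [([181.5, 185.7], 0.71)]
door_push s [([248.7, 125.0], 0.65)]
door_handle t [([183.1, 206.7], 0.94)]
door_handle s [([235.5, 156.3], 0.89)]
bottle t [([272.1, 199.0], 0.77), ([184.9, 207.9], 0.21)]
bottle s [([256.5, 238.8], 0.83)]
bottle_mouth t [([267.0, 194.8], 0.7)]
bottle_mouth s [([258.8, 210.0], 0.58)]
cap_center t [([340.2, 283.7], 0.97), ([266.5, 168.4], 0.82), ([273.0, 198.7], 0.66), ([235.4, 191.2], 0.65)]
cap_center s [([178.8, 327.0], 0.96), ([298.9, 219.5], 0.62), ([258.6, 208.5
[... 311 characters left out ...]
.1], 0.7)]
timer t [([263.4, 131.1], 0.62)]
timer s [([332.2, 215.4], 0.9)]
tub t [([323.3, 140.4], 0.58)]
tub s [([348.0, 271.8], 0.72)]
sample_pot t [([255.2, 258.8], 0.63), ([304.1, 154.4], 0.44)]
sample_pot s [([321.8, 258.5], 0.83)]
{'t': 1.2, 'joints': array([-1.334,  0.053,  1.613, -0.   ,  1.476, -0.119]), 'joint_velocities': array([-0.001, -0.003,  0.   , -0.001,  0.001, -0.   ]), 'joint_torque': array([ -0.001, -39.368, -37.046,  -0.   ,   0.   ,   0.   ]), 'ee_pos': array([ 0.218, -0.586,  0.242]), 'eef_rot': array([-0.   ,  0.821, -0.571, -0.   ]), 'contact_force': array([-0.608, -0.102,  0.581]), 'torque': array([-0.004,  0.009,  0.022]), 'grip_width': 0.08567101749041116} 0.011
```

View pics/t0.png

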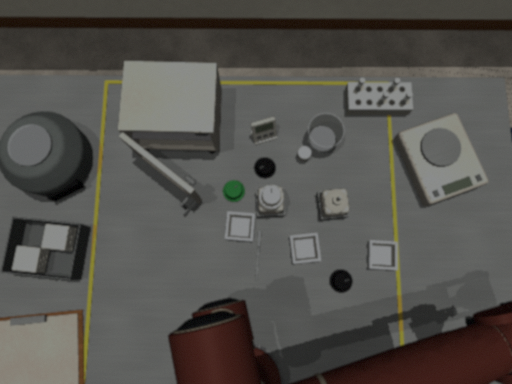

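View pics/s0.png

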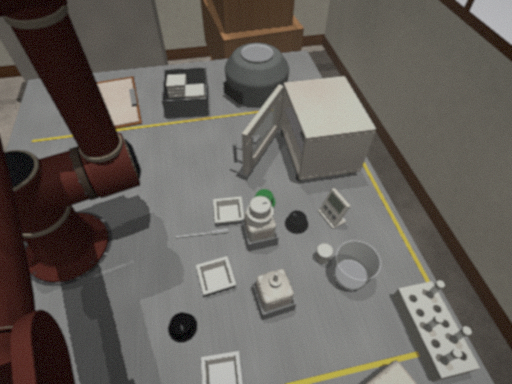

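The top view shows the cabinet at (170,105), with its door open from the hinge (124,137) to the free edge (197,192). The target bottle with its white cap is at (271,197), and the dropper bottle is at (333,204). The green cap (233,190) and the black caps are decoys. I'll zoom in next.

```bash
python3 - <<'E'
from h import *
t=cv2.imread('pics/t0.png');s=cv2.imread('pics/s0.png')
cv2.imwrite('pics/t0z.png',cv2.resize(t[50:250,110:310],(800,600)[:1]*2 if 0 else (600,600),interpolation=cv2.INTER_CUBIC))
cv2.imwrite('pics/s0z.png',cv2.resize(s[75:255,215:395],(600,600),interpolation=cv2.INTER_CUBIC))
E
```

```text
(no output)
```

View pics/t0z.png

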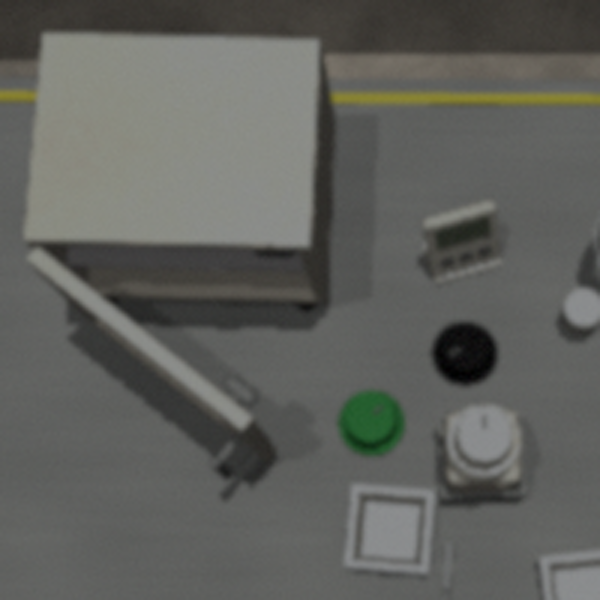

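View pics/s0z.png

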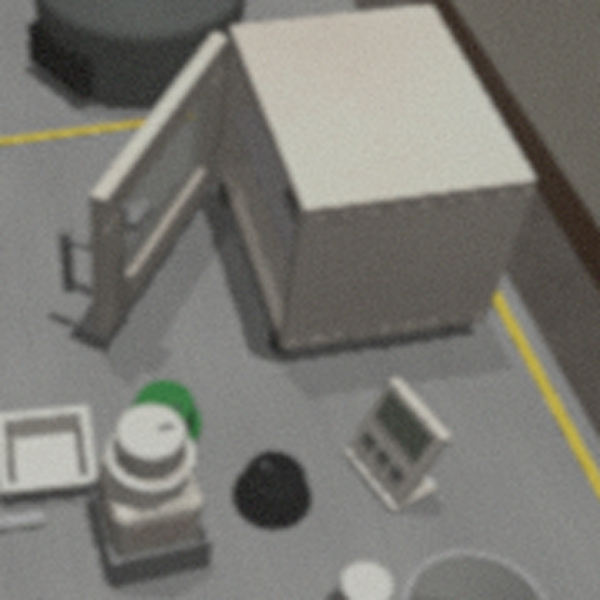

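```bash
cat > geo.py <<'E'
from h import *
np.set_printoptions(precision=4,suppress=True)
class F(dict):pass
import pickle
t=bot.grab_frame('top');s=bot.grab_frame('side')
pickle.dump((t,s),open('f.pkl','wb'))
Z=lambda x,y:(110+x/3,50+y/3); S=lambda x,y:(215+.3*x,75+.3*y)
print('cap top',atz(t,Z(485,437),.151),atz(s,S(150,430),.151),tri(t,Z(485,437),s,S(150,430)))
print('bottle capcenter net',atz(t,(273,198.7),.134),atz(s,(258.6,208.5),.134))
# door top edge, z .196
for n,p in dict(hinge_outer=(30,259),hinge_in=(40,250),free_in=(255,418),free_out=(243,430)).items(): print(n,atz(t,Z(*p),.196))
for n,p in dict(free_out=(92,192),free_in=(117,197),hinge_out=(218,36),hinge_in=(229,40)).items(): print('side',n,atz(s,S(*p),.196))
print('push',tri(t,(181.5,185.7),s,(248.7,125.)),atz(t,(181.5,185.7),.181),atz(s,(248.7,125.),.181))
print('handle',tri(t,(183.1,206.7),s,(235.5,156.3)))
print('hinge net',atz(t,(124.6,148.5),.11))
for n,p in dict(fl=(27,237),fr=(308,246),bl=(43,33),br=(320,39)).items(): print('roof',n,atz(t,Z(*p),.2))
for n,p in dict(fl=(232,28),fr=(302,210),br=(534,182),bl=(436,6)).items(): print('roof s',n,atz(s,S(*p),.2))
print('green',atz(t,Z(371,420),.03)); print('dropper',atz(t,(333,201),.145)); print('dishleft',atz(t,Z(390,530),.02))
E
python3 geo.py
```

```text
cap top [ 0.5189 -0.0786  0.151 ] [ 0.5239 -0.0763  0.151 ] (array([ 0.521 , -0.0785,  0.1536]), np.float64(0.004925994950559853))
bottle capcenter net [ 0.5135 -0.0829  0.134 ] [ 0.5203 -0.0772  0.134 ]
hinge_outer [0.6728 0.3338 0.196 ]
hinge_in [0.6813 0.3253 0.196 ]
free_in [0.527 0.126 0.196]
free_out [0.5162 0.1362 0.196 ]
side free_out [0.5215 0.1409 0.196 ]
side free_in [0.5407 0.1308 0.196 ]
side hinge_out [0.6785 0.3309 0.196 ]
side hinge_in [0.6872 0.3228 0.196 ]
push (array([0.5392, 0.1611, 0.2018]), np.float64(0.00735038743285481)) [0.5398 0.1648 0.181 ] [0.5475 0.1856 0.181 ]
handle (array([0.5017, 0.1784, 0.0682]), np.float64(0.0026423093707891557))
hinge net [0.6643 0.3471 0.11  ]
roof fl [0.6922 0.3365 0.2   ]
roof fr [0.6848 0.0825 0.2   ]
roof bl [0.8919 0.3346 0.2   ]
roof br [0.8871 0.076  0.2   ]
roof s fl [0.6931 0.3351 0.2   ]
roof s fr [0.6849 0.0813 0.2   ]
roof s br [0.886  0.0753 0.2   ]
roof s bl [0.8971 0.3316 0.2   ]
green [0.5583 0.033  0.03  ]
dropper [ 0.5057 -0.248   0.145 ]
dishleft [0.4475 0.0128 0.02  ]
```

>>> {"name": "drive_tool", "arguments": {"increments": [[[-1.5,-1.5,0.5,0,0],[-3.3,-2.7,0,0,0],[-3.3,-2.7,0,0,0],[-3.3,-2.7,0,0,0],[-3.3,-2.7,0,0,0]]]}}

```text
t: 1.8
ee_pos: [0.2821, -0.4037, 0.2373]
eef_rot: [-0.0, 0.821, -0.571, 0.0]
contact_force: [0.4, -0.5, 1.3]
grip_width: 0.0125
```

>>> {"name": "drive_tool", "arguments": {"increments": [[[-3.3,-2.7,0,0,0],[-3.3,-2.7,0,0,0],[-3.3,-2.7,0,0,0],[-3.3,-2.7,0,0,0],[-3.3,-2.7,0,0,0]]]}}

```text
t: 2.3
ee_pos: [0.3511, -0.2019, 0.2376]
eef_rot: [-0.0, 0.821, -0.571, 0.001]
contact_force: [0.5, -0.1, 0.8]
grip_width: -0.0002
```

>>> {"name": "drive_tool", "arguments": {"increments": [[[-3.3,-2.7,0,0,0],[-3.3,-2.7,0,0,0],[-3.3,-2.7,0,0,0],[-3.3,-2.7,0,0,0],[-3.3,-2.7,0,0,0]]]}}

```text
t: 2.8
ee_pos: [0.4202, -0.0, 0.2377]
eef_rot: [-0.0, 0.821, -0.571, 0.001]
contact_force: [1.4, -0.7, 0.4]
grip_width: 0.0001
```

>>> {"name": "drive_tool", "arguments": {"increments": [[[-3.6,-2.2,0,0,0],[-3.6,-2.2,0,0,0],[-3.6,-2.2,0,0,0],[-3.6,-2.2,0,0,0],[-3.6,-2.2,0,0,0]]]}}

```text
t: 3.3
ee_pos: [0.4604, 0.2072, 0.2375]
eef_rot: [-0.0, 0.821, -0.571, 0.0]
contact_force: [0.2, -0.5, -0.6]
grip_width: 0.0
```

>>> {"name": "drive_tool", "arguments": {"increments": [[[-3.6,-2.2,0,8,0],[0,0,0,8,0],[0,0,0,8,0],[0,0,0,8,0],[0,0,0,7,0]]]}}

```text
t: 3.8
ee_pos: [0.4684, 0.2469, 0.2373]
eef_rot: [-0.0, -0.581, 0.814, -0.0]
contact_force: [-0.4, -0.2, -0.2]
grip_width: -0.0002
```

```bash
python3 - <<'E'
from h import *
np.set_printoptions(precision=4,suppress=True)
shot('top','t1');shot('side','s1')
s=bot.state();print(s)
E
```

```text
{'t': 3.9, 'joints': array([ 0.3442, -0.1749,  1.8389,  0.    ,  1.4775,  2.2394]), 'joint_velocities': array([-0.0045, -0.0018,  0.0027, -0.0015,  0.0003, -0.0876]), 'joint_torque': array([  0.0542, -29.3571, -37.0589,   0.0023,  -0.0008,   0.549 ]), 'ee_pos': array([0.4684, 0.2467, 0.2373]), 'eef_rot': array([ 0.    , -0.5836,  0.812 ,  0.    ]), 'contact_force': array([1.3975, 0.4156, 0.6008]), 'torque': array([-0.0326, -0.0181,  0.0331]), 'grip_width': -7.787628002890864e-05}
```

View pics/t1.png

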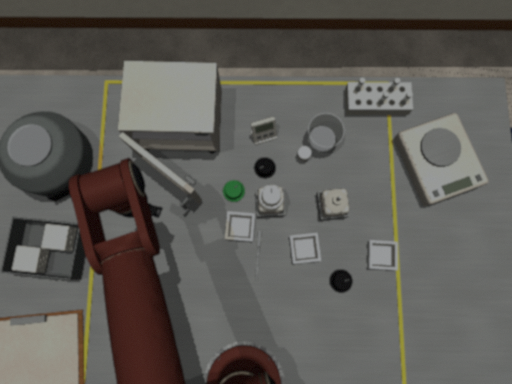

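View pics/s1.png

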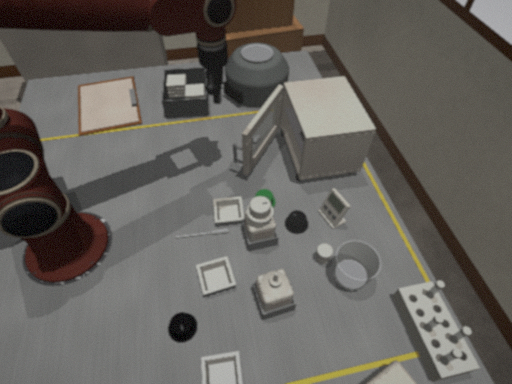

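```bash
cat > plan.py <<'E'
from h import *
def to(ps):
    s=bot.state();w,x,y,z=s['eef_rot']
    from scipy.spatial.transform import Rotation as R
    M=R.from_quat([x,y,z,w]).as_matrix();c=s['ee_pos']
    for p in ps:
        d=M.T@(np.array(p)-c)*100;print(np.round(p,3),np.round(d,1).tolist(),round(np.linalg.norm(d),1));c=np.array(p)
H=np.array([.674,.334])
def P(phi,off,L=.211):
    d=np.array([-np.sin(phi),-np.cos(phi)]);n=np.array([-np.cos(phi),np.sin(phi)]);return H+L*d+off*n
E
python3 - <<'E'
from plan import *
l=[[.468,.247,.174]]+[[*P(a,o),.174] for a,o in[(.669,.04),(.669,.015),(.57,.015),(.47,.015),(.37,.015),(.27,.015),(.2,.015),(.15,.015),(.1,.015),(.07,.015),(.03,.015),(.0,.015),(-.04,.015)]]
to(l)
E
```

```text
[0.468 0.247 0.174] [-0.0, 0.0, 6.3] 6.3
[0.512 0.193 0.174] [3.7, -5.9, -0.0] 6.9
[0.531 0.178 0.174] [0.8, -2.4, -0.0] 2.5
[0.548 0.164 0.174] [0.7, -2.0, -0.0] 2.1
[0.565 0.153 0.174] [0.6, -2.0, -0.0] 2.1
[0.584 0.143 0.174] [0.4, -2.1, -0.0] 2.1
[0.603 0.135 0.174] [0.1, -2.1, 0.0] 2.1
[0.617 0.13  0.174] [-0.0, -1.5, 0.0] 1.5
[0.628 0.128 0.174] [-0.1, -1.1, 0.0] 1.1
[0.638 0.126 0.174] [-0.1, -1.0, 0.0] 1.1
[0.644 0.125 0.174] [-0.1, -0.6, 0.0] 0.6
[0.653 0.124 0.174] [-0.2, -0.8, 0.0] 0.8
[0.659 0.123 0.174] [-0.1, -0.6, 0.0] 0.6
[0.667 0.123 0.174] [-0.2, -0.8, 0.0] 0.8
```

>>> {"name": "drive_tool", "arguments": {"increments": [[[0,0,2.0,0,0],[0,0,2.1,0,0],[0,0,2.1,0,0]]]}}

```text
t: 4.2
ee_pos: [0.4686, 0.2467, 0.175]
eef_rot: [0.0, -0.585, 0.811, -0.0]
contact_force: [0.1, -0.4, 0.2]
grip_width: -0.0001
```

>>> {"name": "drive_tool", "arguments": {"increments": [[[1.8,-3.0,0,0,0],[1.8,-2.9,0,0,0],[0.4,-1.2,0,0,0],[0.4,-1.2,0,0,0],[0.3,-1.0,0,0,0]]]}}

```text
t: 4.7
ee_pos: [0.5419, 0.1723, 0.1754]
eef_rot: [-0.0, -0.584, 0.812, 0.0]
contact_force: [-0.1, -0.3, -0.8]
grip_width: 0.0002
```

>>> {"name": "drive_tool", "arguments": {"increments": [[[0.4,-1.0,0,0,0],[0.3,-1.0,0,0,0],[0.3,-1.0,0,0,0],[0.2,-1.1,0,0,0],[0.2,-1.0,0,0,0]]]}}

```text
t: 5.2
ee_pos: [0.5862, 0.1425, 0.1753]
eef_rot: [0.0, -0.584, 0.812, 0.0]
contact_force: [-0.3, 0.6, -0.3]
grip_width: -0.0001
```

```bash
python3 - <<'E'
from h import *
np.set_printoptions(precision=4,suppress=True)
shot('top','t2');shot('side','s2')
E
```

```text
(no output)
```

View pics/s2.png

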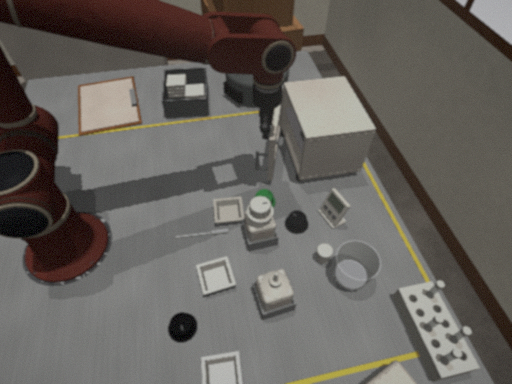

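The door is closing ahead of the fingers: its free edge is at about (270,150) and the bystanders haven't moved. I'll keep pushing.

>>> {"name": "drive_tool", "arguments": {"increments": [[[0.1,-1.1,0,0,0],[0.1,-1.1,0,0,0],[0,-1.0,0,0,0],[0,-1.0,0,0,0],[-0.1,-1.0,0,0,0]]]}}

```text
t: 5.8
ee_pos: [0.6352, 0.125, 0.1753]
eef_rot: [-0.0, -0.583, 0.812, 0.0]
contact_force: [-0.5, 0.1, -0.1]
grip_width: 0.0
```

>>> {"name": "drive_tool", "arguments": {"increments": [[[-0.1,-0.6,0,0,0],[-0.1,-0.6,0,0,0],[-0.1,-0.4,0,0,0],[-0.1,-0.4,0,0,0]]]}}

```text
t: 6.2
ee_pos: [0.6537, 0.123, 0.1752]
eef_rot: [-0.001, -0.584, 0.812, 0.001]
contact_force: [-3.7, 1.1, 1.7]
grip_width: 0.0001
```

>>> {"name": "drive_tool", "arguments": {"increments": [[[-0.1,-0.3,0,0,0],[-0.1,-0.3,0,0,0],[0,-0.3,0,0,0]]]}}

```text
t: 6.5
ee_pos: [0.659, 0.1228, 0.1751]
eef_rot: [-0.006, -0.584, 0.812, 0.005]
contact_force: [-29.3, 3.9, 14.1]
grip_width: 0.0001
```

>>> {"name": "drive_tool", "arguments": {"increments": [[[-0.1,-0.3,0,0,0],[0,0,0,0,0]]]}}

```text
t: 6.7
ee_pos: [0.6591, 0.1229, 0.1752]
eef_rot: [-0.009, -0.584, 0.812, 0.007]
contact_force: [-34.9, 1.2, 17.4]
grip_width: -0.0005
```

>>> {"name": "drive_tool", "arguments": {"increments": [[[0,0.8,0,0,0],[0,2,0,0,0],[0,3,0,0,0],[0,3,-2,0,0],[0,2,-4,0,0]]]}}

```text
t: 7.2
ee_pos: [0.5613, 0.1562, 0.2314]
eef_rot: [-0.004, -0.584, 0.812, 0.002]
contact_force: [0.5, -0.4, 0.3]
grip_width: 0.0
```

```bash
python3 - <<'E'
from h import *
np.set_printoptions(precision=4,suppress=True)
t=shot('top','t3');s=shot('side','s3')
a=cv2.imread('pics/t3.png');b=cv2.imread('pics/s3.png')
cv2.imwrite('pics/z3.png',np.hstack([cv2.resize(a[50:180,110:240],(400,400),interpolation=3),cv2.resize(b[75:205,260:390],(400,400),interpolation=3)]))
print(bot.state()['ee_pos'],bot.state()['contact_force'])
for n in('door_push','door_handle'):
  for f in(t,s):print(n,bot.place_of(n,f)[:2])
E
```

```text
[0.5662 0.1575 0.2423] [ 0.9653 -0.5009  1.4555]
door_push [{'centre': [199.2, 140.3], 'conf': 0.92}]
door_push [{'centre': [296.6, 130.0], 'conf': 0.75}, {'centre': [330.0, 217.7], 'conf': 0.25}]
door_handle [{'centre': [211.6, 162.7], 'conf': 0.96}]
door_handle [{'centre': [282.7, 165.2], 'conf': 0.79}, {'centre': [257.6, 206.1], 'conf': 0.65}]
```

View pics/z3.png

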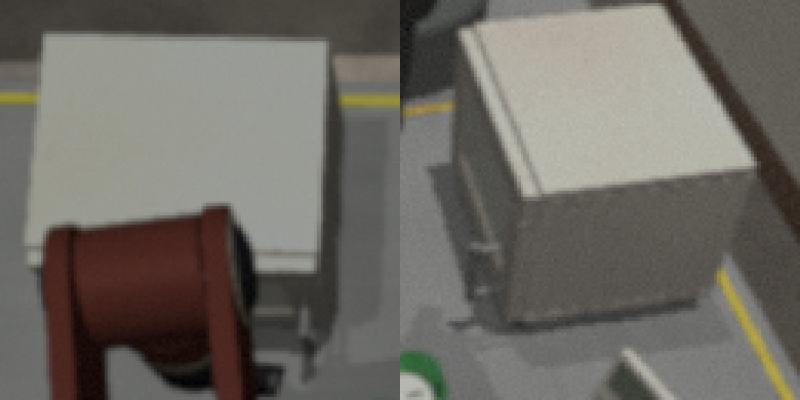

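The door is shut flush: the gap between roof and door is even, and it did not spring back. Next I'll refine the cap position.

```bash
python3 - <<'E'
from h import *
np.set_printoptions(precision=4,suppress=True)
import pickle
t=bot.grab_frame('top');s=bot.grab_frame('side')
def near(l,p,r=14): return [ (np.round(x['centre'],1).tolist(),round(x['conf'],2)) for x in l if np.hypot(*(np.array(x['centre'])-p))<r]
for n,z in(('cap_center',.134),('cap',.117),('bottle_mouth',.132)):
  for f,p in((t,(271,197)),(s,(259,208))):
    for c,k in near(bot.place_of(n,f),p): print(n,c,k,atz(f,c,z))
a=cv2.imread('pics/t3.png');b=cv2.imread('pics/s3.png')
A=cv2.resize(t['pixels'][175:225,246:296,::-1],(400,400),interpolation=3);B=cv2.resize(s['pixels'][185:235,234:284,::-1],(400,400),interpolation=3)
# overlay model circles at estimate
C=np.array([.5205,-.0785])
th=np.linspace(0,2*np.pi,60)
for img,f,o in((A,t,(246,175)),(B,s,(234,185))):
  for r,z,c in((.026,.151,(0,0,255)),(.035,.122,(0,255,0)),(.035,.117,(255,0,0))):
    pts=np.array([(proj(f,[C[0]+r*np.cos(q),C[1]+r*np.sin(q),z])-o+.5)*8 for q in th]).astype(np.int32)
    cv2.polylines(img,[pts],True,c,1)
cv2.imwrite('pics/z4.png',np.hstack([A,B]))
E
```

```text
cap_center [273.6, 200.0] 0.87 [ 0.5098 -0.0845  0.134 ]
cap_center [258.1, 207.8] 0.73 [ 0.5196 -0.0748  0.134 ]
cap_center [261.0, 196.8] 0.61 [ 0.5344 -0.042   0.134 ]
cap [272.9, 196.0] 0.73 [ 0.5242 -0.0832  0.117 ]
cap [257.4, 211.2] 0.95 [ 0.5183 -0.0731  0.117 ]
cap [263.9, 200.9] 0.57 [ 0.5421 -0.0441  0.117 ]
bottle_mouth [269.4, 195.7] 0.94 [ 0.5223 -0.0729  0.132 ]
bottle_mouth [261.4, 207.0] 0.79 [ 0.5287 -0.0727  0.132 ]
```

View pics/z4.png

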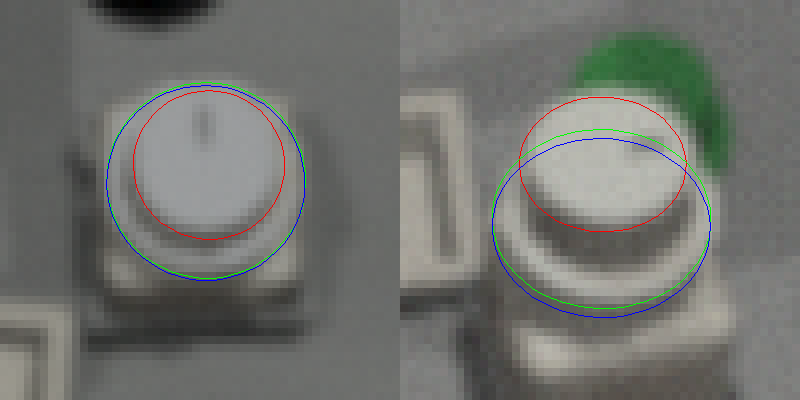

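```bash
python3 - <<'E'
from plan import *
to([[.5225,-.077,.242],[.5225,-.077,.19],[.5225,-.077,.138]])
E
```

```text
[ 0.522 -0.077  0.242] [23.4, -3.5, -0.7] 23.7
[ 0.522 -0.077  0.19 ] [-0.0, -0.0, 5.2] 5.2
[ 0.522 -0.077  0.138] [-0.0, -0.0, 5.2] 5.2
```

>>> {"name": "drive_tool", "arguments": {"increments": [[[4,-0.6,-0.7,0,1],[4,-0.6,0,0,1],[4,-0.6,0,0,1],[4,-0.6,0,0,1],[4,-0.6,0,0,1]]]}}

```text
t: 8.4
ee_pos: [0.5288, -0.0444, 0.2424]
eef_rot: [0.0, -0.584, 0.812, -0.0]
contact_force: [1.0, -0.2, -0.6]
grip_width: 0.0722
```

>>> {"name": "drive_tool", "arguments": {"increments": [[[3.4,-0.5,0,0,1],[0,0,2,0,1],[0,0,2,0,1],[0,0,1,0,1],[0,0,0,0,1]]]}}

```text
t: 8.9
ee_pos: [0.522, -0.0764, 0.1903]
eef_rot: [-0.001, -0.583, 0.812, 0.001]
contact_force: [0.2, 0.9, 0.5]
grip_width: 0.0855
```

```bash
python3 - <<'E'
from plan import *
np.set_printoptions(precision=4,suppress=True)
t=shot('top','t5');s=shot('side','s5')
A=cv2.resize(t['pixels'][150:250,220:320,::-1],(400,400),interpolation=3);B=cv2.resize(s['pixels'][145:245,204:304,::-1],(400,400),interpolation=3)
cv2.imwrite('pics/z5.png',np.hstack([A,B]))
S=bot.state();print(S['ee_pos'],S['eef_rot'],S['contact_force'],S['grip_width'],S['joints'])
to([[.5225,-.077,.138]])
E
```

```text
[ 0.5234 -0.0766  0.1928] [ 0.0001 -0.5836  0.812  -0.0002] [ 0.3352 -0.0693  0.1649] 0.0850424196568482 [-0.286  -0.1434  1.8863  0.      1.3982  1.6092]
[ 0.522 -0.077  0.138] [0.1, 0.1, 5.5] 5.5
```

View pics/z5.png

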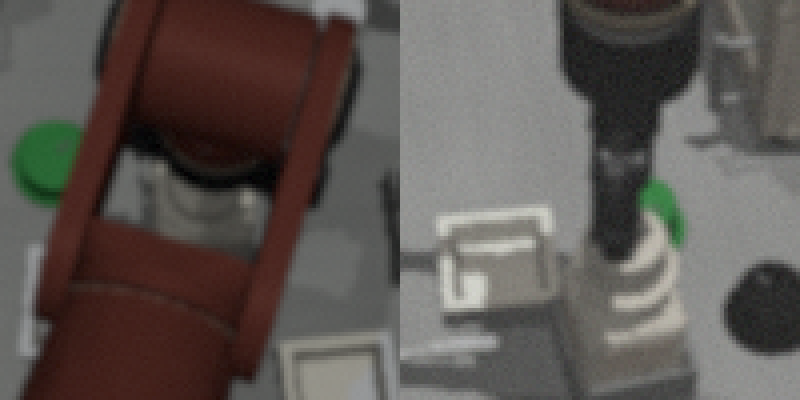

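>>> {"name": "drive_tool", "arguments": {"increments": [[[0,0,1.5,0,1],[0,0,1.5,0,1],[0,0,1.3,0,1],[0,0,1,0,1],[0,0,0,0,1]]]}}

```text
t: 9.5
ee_pos: [0.5216, -0.0763, 0.1366]
eef_rot: [-0.001, -0.583, 0.812, 0.002]
contact_force: [-0.0, -0.0, 0.5]
grip_width: 0.0854
```

>>> {"name": "drive_tool", "arguments": {"increments": [[[0,0,0,0,0.7],[0,0,0,0,0.5],[0,0,0,0,0],[0,0,0,0,0],[0,0,0,0,0]]], "squeeze": 40}}

```text
t: 10.0
ee_pos: [0.5237, -0.0768, 0.1405]
eef_rot: [0.001, -0.583, 0.812, -0.001]
contact_force: [-1.4, 0.6, 5.5]
grip_width: 0.0504
```

```bash
python3 - <<'E'
from plan import *
np.set_printoptions(precision=4,suppress=True)
t=shot('top','t6');s=shot('side','s6')
A=cv2.resize(t['pixels'][150:250,220:320,::-1],(400,400),interpolation=3);B=cv2.resize(s['pixels'][145:245,204:304,::-1],(400,400),interpolation=3)
cv2.imwrite('pics/z6.png',np.hstack([A,B]))
S=bot.state();print(S)
E
```

```text
{'t': 10.1, 'joints': array([-0.2864, -0.0922,  1.9307,  0.0003,  1.3013,  1.6092]), 'joint_velocities': array([-0.0003,  0.0016,  0.0002, -0.0007,  0.0003,  0.0014]), 'joint_torque': array([ -0.6008, -28.0797, -32.3859,  -0.2845,  -0.3154,   0.0051]), 'ee_pos': array([ 0.5237, -0.0768,  0.1405]), 'eef_rot': array([ 0.0007, -0.5834,  0.8122, -0.0006]), 'contact_force': array([-1.1605,  2.0372,  4.7317]), 'torque': array([ 0.2274,  0.126 , -0.032 ]), 'grip_width': 0.0503128175201261}
```

View pics/z6.png

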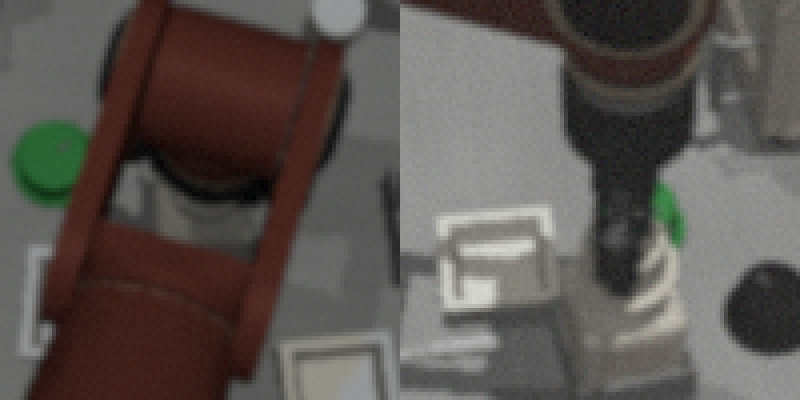

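>>> {"name": "drive_tool", "arguments": {"increments": [[[0,0,0.3,0,0],[0,0,0.3,0,0],[0,0,0.2,0,0]]], "squeeze": 50}}

```text
t: 10.4
ee_pos: [0.5239, -0.0768, 0.1345]
eef_rot: [0.0, -0.584, 0.812, -0.0]
contact_force: [-10.6, 3.1, 24.6]
grip_width: 0.0503
```

>>> {"name": "drive_tool", "arguments": {"increments": [[[0,0,0,0,0],[0,0,0,0,0]]]}}

```text
t: 10.6
ee_pos: [0.5239, -0.0768, 0.1346]
eef_rot: [0.0, -0.584, 0.812, -0.0]
contact_force: [-6.9, 2.4, 15.5]
grip_width: 0.0501
```

>>> {"name": "drive_tool", "arguments": {"increments": [[[0,0,0.1,-5,0],[0,0,0,-6,0],[0,0,0,-6,0],[0,0,0,-6,0],[0,0,0,-6,0]]]}}

```text
t: 11.1
ee_pos: [0.526, -0.0768, 0.1346]
eef_rot: [-0.002, 0.77, -0.639, 0.003]
contact_force: [0.7, 3.3, 13.6]
grip_width: 0.05
```

>>> {"name": "drive_tool", "arguments": {"increments": [[[0,0,0,-6,0],[0,0,0,-6,0],[0,0,0,-6,0],[0,0,0,-6,0],[0,0,0,-6,0]]]}}

```text
t: 11.6
ee_pos: [0.5255, -0.0759, 0.1346]
eef_rot: [-0.002, 0.909, -0.418, 0.002]
contact_force: [-2.6, 6.2, 16.6]
grip_width: 0.0501
```

```bash
python3 - <<'E'
from plan import *
np.set_printoptions(precision=4,suppress=True)
S=bot.state();print(S)
E
```

```text
{'t': 11.6, 'joints': array([-0.2854, -0.084 ,  1.9335,  0.0034,  1.2868,  0.5754]), 'joint_velocities': array([ 0.0002,  0.0031, -0.0018, -0.0066, -0.0063, -1.0371]), 'joint_torque': array([ -2.6884, -23.0289, -27.6184,  -1.3156,  -1.0774,   0.7638]), 'ee_pos': array([ 0.5255, -0.0759,  0.1346]), 'eef_rot': array([-0.002 ,  0.9086, -0.4177,  0.0024]), 'contact_force': array([-2.603 ,  6.2007, 16.5801]), 'torque': array([ 0.9916,  0.3836, -0.104 ]), 'grip_width': 0.05008862978773947}
```

>>> {"name": "drive_tool", "arguments": {"increments": [[[0,0,0,-6,0],[0,0,0,-6,0],[0,0,0,-6,0],[0,0,0,0,0],[0,0,0,0,0]]]}}

```text
t: 12.1
ee_pos: [0.5254, -0.0759, 0.1346]
eef_rot: [-0.002, 0.962, -0.272, 0.002]
contact_force: [-3.0, 6.2, 17.8]
grip_width: 0.0503
```

>>> {"name": "drive_tool", "arguments": {"increments": [[[0,0,-0.3,0,0],[0,0,-0.3,0,0],[0,0,-0.3,0,0],[0,0,-0.3,0,0],[0,0,0,0,0]]]}}

```text
t: 12.6
ee_pos: [0.524, -0.0769, 0.1434]
eef_rot: [-0.0, 0.962, -0.272, 0.001]
contact_force: [1.1, 0.5, 3.6]
grip_width: 0.0505
```

>>> {"name": "drive_tool", "arguments": {"increments": [[[0,0,-0.3,0,0],[0,0,-0.3,0,0],[0,0,-0.3,0,0],[0,0,0,0,0]]]}}

```text
t: 13.0
ee_pos: [0.5225, -0.0767, 0.1508]
eef_rot: [0.0, 0.962, -0.272, -0.001]
contact_force: [-0.3, -0.5, -0.1]
grip_width: 0.0501
```

>>> {"name": "drive_tool", "arguments": {"increments": [[[0,0,-0.5,0,0],[0,0,-0.5,0,0],[0,0,-0.5,0,0],[0,0,-0.5,0,0],[0,0,0,0,0]]]}}

```text
t: 13.5
ee_pos: [0.5237, -0.0769, 0.1726]
eef_rot: [0.0, 0.962, -0.272, 0.001]
contact_force: [-0.0, -0.6, 0.1]
grip_width: 0.0502
```

>>> {"name": "drive_tool", "arguments": {"increments": [[[0,0,-1,0,0],[0,0,-1,0,0],[0,0,-1,0,0],[0,0,-0.4,0,0],[0,0,0,0,0]]]}}

```text
t: 14.0
ee_pos: [0.5237, -0.0769, 0.2067]
eef_rot: [0.0, 0.962, -0.272, 0.001]
contact_force: [0.3, 0.3, -0.9]
grip_width: 0.0502
```

>>> {"name": "drive_tool", "arguments": {"increments": [[[0,0,0,0,0],[0,0,0,0,0],[0,0,0,0,0]]]}}

```text
t: 14.3
ee_pos: [0.5228, -0.0766, 0.2047]
eef_rot: [-0.0, 0.962, -0.272, -0.001]
contact_force: [-0.0, -0.0, -0.9]
grip_width: 0.0503
```

```bash
python3 - <<'E'
from plan import *
np.set_printoptions(precision=4,suppress=True)
t=shot('top','t7');s=shot('side','s7')
B=cv2.resize(s['pixels'][75:245,204:374,::-1],(600,600),interpolation=3)
cv2.imwrite('pics/z7.png',B)
S=bot.state();print(S['t'],S['ee_pos'],S['contact_force'],S['grip_width'],S['joint_velocities'])
E
```

```text
14.4 [ 0.5229 -0.0766  0.2048] [ 0.5045 -0.2792  0.5814] 0.04980396533757347 [-0.0011  0.0002 -0.0027 -0.0004 -0.0012  0.    ]
```

View pics/z7.png

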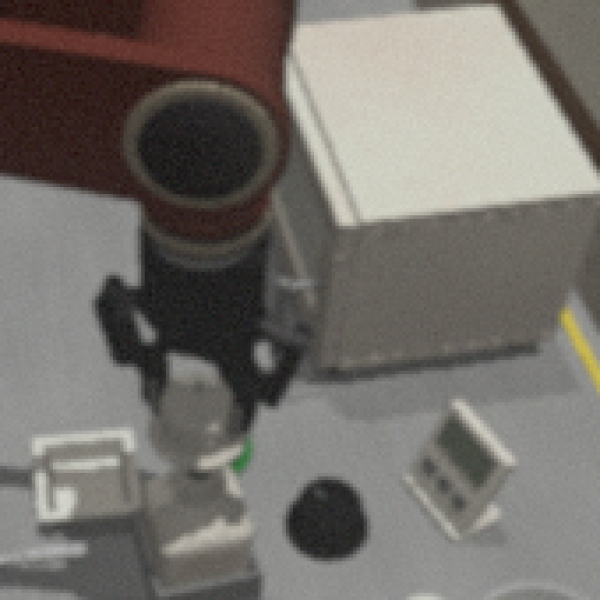

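View pics/t7.png

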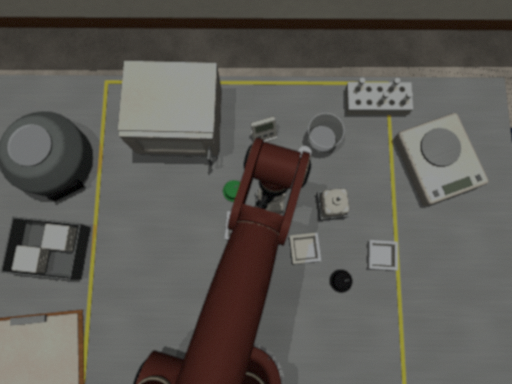

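The cap is held level between the fingers (zoom about (195,410)) above the bottle, the door is still flush, and the bystanders are in place. One overlay check of its height, then I hand in.

```bash
python3 - <<'E'
from h import *
s=bot.grab_frame('side');B=cv2.resize(s['pixels'][135:235,224:324,::-1],(600,600),interpolation=3)
th=np.linspace(0,2*np.pi,60)
for r,z,c in((.026,.215,(0,0,255)),(.035,.181,(255,0,0))):
    pts=np.array([(proj(s,[.523+r*np.cos(q),-.077+r*np.sin(q),z])-(224,135)+.5)*6 for q in th]).astype(np.int32)
    cv2.polylines(B,[pts],True,c,1)
cv2.imwrite('pics/z8.png',B)
E
```

```text
(no output)
```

View pics/z8.png

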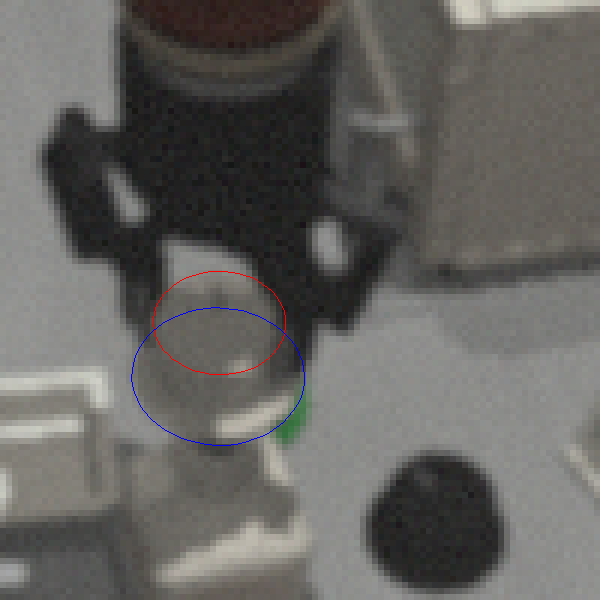

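```bash
python3 -c "
from station import bot
print(bot.hand_in())"
```

```text
the job is handed in; nothing more can be done
None
```

The job is handed in, about 14.5 s in; it returned no verdict. The door was shut first, and the cap came off after that.

- **Door:** I pushed it at door_push with the fingers closed until it hit its stop. The push force reached about 35 N in the world x direction, close to the 40 N limit on the arm and gripper body. After I backed off, the pictures showed the door flush with no spring-back, and still flush at the end.
- **Cap:** I gripped the crown (about 50 mm measured, 52 mm nominal) and pressed until it bottomed at a steady 15 N. I then turned it about 80° anticlockwise and lifted it with no resistance.
- **Last checks:** The cap is level in the gripper, about 49 mm above the mouth by calculation and close to the bottle's axis. An outline drawn at that height in the side picture fits the cap, with the bare neck visible below. The bystanders looked unmoved where visible; the arm hid one dish and the pipette in the last top view.
- **Disagreements:** The networks' cap positions differed by up to about 1 cm, not counting stray hits on the green decoy. I used the crown outlines in both pictures instead.

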